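Unload the soak clamps and put the sensor cans up for scanning

TASK

The soak test is over: first unscrew both clamps until they are well open (one of the two has a reverse thread and nothing shows which, so feel for the way that loosens), take out every sensor can, and in the end screw both empty clamps tight again. Stand each green-lidded can upright on the yellow strip with its white label squarely facing the scanner window; if there is a red-lidded can it has failed, so stand it upright in the middle of the red tray instead. Leave the mug, the solder reel and the multimeter where they are.

Things in the scene. Friction and masses are not known exactly. Their poses are not given: they have to be found in the camera images.
- clamp_1: soak clamp fixed to the bench, aluminium plate 120 x 250 (y) x 10 mm; origin under its centre. Seats for cans on the plate at y = +80 and -80 mm. Blue jaws trap the cans' flanges until opened by the wing knob at x = y = 0. One clamp opens counter-clockwise (from above), the other (reverse thread) clockwise; unmarked. The wrong way meets a hard stop within 0.1 rad of the start
- clamp_1_grip (a point): clamp_1's knob: point on its vertical axis at gripping height, 94 mm up. Black wing 46 mm along this point's x, 14 mm along y, z 82 to 108 mm; the axes turn with it, it does not rise. Friction 0.06 N m, stays where left. Each rad moves both jaws 5 mm apart from the middle; 2.8 rad from tight to the open stop. Tops of cans in the clamp: 90 mm up, 60 mm from the axis
- clamp_1_jaw (a point): middle of the top of clamp_1's near jaw, a bar 220 mm long in y, top 25 mm above the bench. x in clamp_1's frame: -32 mm tight, -38 mm cans just free, -40 mm or beyond is open, -46 mm fully open; the far jaw mirrors it. A can knocked sideways against an open jaw has its flange under the lip again: slide it back to the clamp's midline (x = 0) before lifting
- clamp_2: soak clamp fixed to the bench, aluminium plate 120 x 250 (y) x 10 mm; origin under its centre. Seats for cans on the plate at y = +80 and -80 mm. Blue jaws trap the cans' flanges until opened by the wing knob at x = y = 0. One clamp opens counter-clockwise (from above), the other (reverse thread) clockwise; unmarked. The wrong way meets a hard stop within 0.1 rad of the start
- clamp_2_grip (a point): clamp_2's knob: point on its vertical axis at gripping height, 94 mm up. Black wing 46 mm along this point's x, 14 mm along y, z 82 to 108 mm; the axes turn with it, it does not rise. Friction 0.06 N m, stays where left. Each rad moves both jaws 5 mm apart from the middle; 2.8 rad from tight to the open stop. Tops of cans in the clamp: 90 mm up, 60 mm from the axis
- clamp_2_jaw (a point): middle of the top of clamp_2's near jaw, a bar 220 mm long in y, top 25 mm above the bench. x in clamp_2's frame: -32 mm tight, -38 mm cans just free, -40 mm or beyond is open, -46 mm fully open; the far jaw mirrors it. A can knocked sideways against an open jaw has its flange under the lip again: slide it back to the clamp's midline (x = 0) before lifting
- can_1: steel sensor can, green lid: barrel 40 mm across, foot flange 56 mm across and 6 mm thick, 80 mm tall, 0.11 to 0.23 kg; origin at the centre of its underside, z up. A white bar-code label 16 mm wide is on its +x side; a white dash on the lid points the same way. Starts in any of the four clamp seats, label any way; may be absent
- can_2: steel sensor can, green lid: barrel 40 mm across, foot flange 56 mm across and 6 mm thick, 80 mm tall, 0.11 to 0.23 kg; origin at the centre of its underside, z up. A white bar-code label 16 mm wide is on its +x side; a white dash on the lid points the same way. Starts in any of the four clamp seats, label any way; may be absent
- can_3: steel sensor can, green lid: barrel 40 mm across, foot flange 56 mm across and 6 mm thick, 80 mm tall, 0.11 to 0.23 kg; origin at the centre of its underside, z up. A white bar-code label 16 mm wide is on its +x side; a white dash on the lid points the same way. Starts in any of the four clamp seats, label any way; may be absent
- can_4: steel sensor can, red lid: barrel 40 mm across, foot flange 56 mm across and 6 mm thick, 80 mm tall, 0.11 to 0.23 kg; origin at the centre of its underside, z up. A white bar-code label 16 mm wide is on its +x side; a white dash on the lid points the same way. Starts in any of the four clamp seats, label any way; may be absent
- scanner: fixed line scanner: a yellow strip 90 (x) x 300 (y) x 2 mm for cans to stand on and, on its +x side, a grey block 320 mm long, 60 mm tall, its front face with the long black window 55 mm from the strip's long midline. Origin under the middle of the strip. A label is read when it faces along the scanner's +x
- scan_window (a point): middle of the scanner's black window, at x = 55, y = 0, z = 34 mm in the scanner's frame
- tray: red quarantine tray fixed to the bench: open box 130 x 130 mm outside, 30 mm tall, walls and floor 4 to 5 mm; origin under its centre
- mug: blue mug, 76 mm across, 90 mm tall; a bystander, origin at the centre of its underside
- solder_reel: solder reel, 60 mm across, 42 mm tall; a bystander, origin at the centre of its underside
- multimeter: orange multimeter lying flat, 75 x 145 x 35 mm; a bystander, origin at the centre of its underside

How it is judged:
On the way:
1. both clamps stand open (each jaw 8 mm or more from tight) (x of clamp_1_jaw in the frame of clamp_1 below -0.04 m and x of clamp_2_jaw in the frame of clamp_2 below -0.04 m), for 0.2 s.
At the end, for the whole second after the job is handed in: Both clamps tight again within 2 mm; all at rest; each green can upright (7 deg) on the yellow strip, centre within 35 mm of its long midline and 140 mm of its middle lengthways, label facing the window within 17 deg; a red can upright on the tray floor within 50 mm of its centre each way (x of can_1 in the frame of scanner between -0.035 and 0.035 m and y of can_1 in the frame of scanner between -0.14 and 0.14 m and z of can_1 in the frame of scanner between -0.01 and 0.012 m and angle between the x axis of each of can_1, can_2, can_3 and the x axis of scanner, either way round below 0.3 rad and x of scan_window in the frame of can_1 above 0 m and x of can_2 in the frame of scanner between -0.035 and 0.035 m and y of can_2 in the frame of scanner between -0.14 and 0.14 m and z of can_2 in the frame of scanner between -0.01 and 0.012 m and x of scan_window in the frame of can_2 above 0 m and x of can_3 in the frame of scanner between -0.035 and 0.035 m and y of can_3 in the frame of scanner between -0.14 and 0.14 m and z of can_3 in the frame of scanner between -0.01 and 0.012 m and x of scan_window in the frame of can_3 above 0 m and x of can_4 in the frame of tray between -0.05 and 0.05 m and y of can_4 in the frame of tray between -0.05 and 0.05 m and z of can_4 in the frame of tray between -0.01 and 0.014 m and angle between each of can_1, can_2, can_3, can_4's own z axis and vertical below 0.12 rad and linear speed of each of can_1, can_2, can_3, can_4 below 0.02 m/s and x of clamp_1_jaw in the frame of clamp_1 above -0.034 m and x of clamp_2_jaw in the frame of clamp_2 above -0.034 m); the robot touches nothing.
It fails at once if the mug, the solder reel or the multimeter is pushed more than 4 cm away (distance of any of mug, solder_reel, multimeter from where it was at the start of the episode above 0.04 m).
Of can_1, can_2, can_3, can_4 only 3 to 4 are there at a start; the rules pass over those that are not, and their reading is None.
At some moment in a run one of can_1, can_2, can_3, can_4 may be knocked a few centimetres aside while the robot is not near it.
Once in a run the grip may slacken for a moment while it holds something.
It also fails if it takes over 210 s, if anything falls off the work surface, if the arm or the gripper's body presses on something with over 40 N, if the wrist force passes 120 N, or if a joint passes its speed limit or range.

ROBOT

A 6-joint arm with a two-finger parallel gripper is mounted at the origin on the work surface. World frame = base frame: x ahead of the robot, y to its left, z up, the work surface at z = 0. Lengths are in m, angles in rad, forces in N, time in s.
With the tool pointing down it reaches from about 0.375 to 0.975 m from the base axis. Payload 3.8 kg.
Tool frame: the origin (TCP) lies at the very end of the fingers, on their centre line; the grasp point (between the pads) lies bot.hold_point_z behind it (bot.hold_point_z is the distance from the TCP to the grasp point, in m); z points along the fingers, y is the line along which they close (so a half turn about z gives the same grasp; the last joint's range is limited). The gripper opens to 85 mm and grips with 20 to 120 N. Pads are 22 mm wide; open, the fingers measure 114 mm over their backs; the gripper's body (76 mm by 85 mm) begins 54 mm behind the grasp point. The pads swing forward as they close: fully open they stand 13 mm farther back than shut.
Start: joints at [-1.316, 0.264, 1.604, -0, 1.274, -0.037], TCP at [0.194, -0.646, 0.231] pointing down, gripper open.
Joint ranges: [-2.63, 2.63], [-0.94, 2.18], [0.31, 2.57], [-1.31, 4.45], [0, 2.66], [-2.55, 2.55]. Speed limits (rad/s): [2.57, 2.57, 3.14, 3.14, 3.14, 3.14].

INTERFACE

Orientations are given as a rotation vector (axis times angle).
In Python, from workcell import bot, optics, workorder, read_state gives the robot as it stands (bot), with the cameras (optics), the readings as plain functions and the job (workorder).
- The arm moves only by the shell command python3 jog.py [OPENING] [FORCE], which reads ROWS from standard input. ROWS is a JSON list of rows, 1 to 5 of them, each an object with the fields pos (a list: dx, dy, dz in normalised numbers (1 is 1 m)), twist (a turn about the tool's z in parts of the range, where 1.0 means 2 rad); a field left out counts as zero; each row shifts and turns the commanded pose from where the row before left it, along the tool's axes as they then stand; what a row does not reach is not made up. A row lasts 1/8 s, in which the tool goes at most 0.0625 m and 0.188 rad, less where a joint would pass 70% of its speed; a pose out of reach is approached as far as the arm can. OPENING is the opening from 0.0 (shut) to 1.0 (fully open), set as the command begins (- or left out keeps the last). The fingers move at their own pace and stop on an object; FORCE is the grip in N (left out, the last holds). Time passes only in rows, so rows that do not move let the fingers close. It prints the time, the measured TCP pose, the force, the opening and the grip force at its end. Input that does not fit is refused with a message, and nothing moves.
- read_state(): the state, without advancing time (a new reading comes with each control period).
- optics.read_camera(name): name is "scene" or "top" or "wrist"; returns the picture (480x640x3 uint8, red, green, blue); there is no depth.
- optics.camera_info(name): a dict with "intrinsics" (3x3 intrinsics, pixels), "extrinsics" (4x4, takes a point from camera to world coordinates). Camera axes: x right, y down, z forward; pixel columns grow to the right and rows downward; lengths in m; the calibration is good to about 2 mm. A picture is of the moment at which its call begins: read the wrist's pose just before it. camera_info takes no time and is no camera call; for the wrist camera it gives the pose at the moment of the call.
- workorder.finish_job(): hands the job in; it is judged then, once.
The state is a dict: "time": time; "q": joint angles; "joint_vel": joint speeds; "joint_torque": joint torques, N m; "tool_pos": TCP position; "tcp_rot": TCP orientation; "wrist_force": force on the tool from outside, world axes, zero at the start; "torque": the same for the moment, N m; "width": opening from 0.0 (shut) to 1.0 (fully open); "grip_force": force on a finger pad.
Only numpy, scipy, OpenCV 4.12 (cv2) and the standard library are available. Lean on these libraries where they do the work, as an engineer would, in place of code of your own. Each camera call takes 0.05 s, during which the arm holds its last target. There are 200 camera calls.

## Working session

There is one attempt and no reset: what is moved stays moved. The work goes in short steps, Python scripts to look and compute and a shell command to move; the robot and the scene stay as the last step left them, time stands still between calls to the robot, and variables do not carry over. Pictures are saved under pics/ and viewed, at most 14 in all, crops included, and the job is handed in when it is done.

```bash
ls; mkdir -p pics
python3 - <<'E'
from workcell import bot, optics, workorder, read_state
import cv2
for n in ["scene","top"]:
    cv2.imwrite(f"pics/{n}0.png",optics.read_camera(n)[:,:,::-1])
    c=optics.camera_info(n);print(n,c)
s=read_state();print(s,bot.hold_point_z)
E
```

```text
jog.py
pics
workcell.py
scene {'intrinsics': array([[460.40110725,   0.        , 318.2458344 ],
       [  0.        , 460.40110725, 244.49961285],
       [  0.        ,   0.        ,   1.        ]]), 'extrinsics': array([[ 0.73566988,  0.47843713, -0.47946611,  1.03688618],
       [ 0.6773193 , -0.51405273,  0.52629684, -0.57384909],
       [ 0.00532909, -0.71193238, -0.70222781,  0.83566226],
       [ 0.        ,  0.        ,  0.        ,  1.        ]])}
top {'intrinsics': array([[500.21900501,   0.        , 318.50604515],
       [  0.        , 500.21900501, 234.27372392],
       [  0.        ,   0.        ,   1.        ]]), 'extrinsics': array([[ 0.09003182, -0.97365232,  0.20951236,  0.29429031],
       [-0.99593806, -0.08774572,  0.02020071, -0.01041239],
       [-0.00128465, -0.21048004, -0.97759731,  1.24530258],
       [ 0.        ,  0.        ,  0.        ,  1.        ]])}
{'time': 0.1, 'q': array([-1.31591236e+00,  2.64703505e-01,  1.60527034e+00, -8.56413225e-06,
        1.27372316e+00, -3.69270877e-02]), 'joint_vel': array([-0.00144317, -0.00114198, -0.00394928, -0.00018575,  0.00053433,
        0.00159085]), 'joint_torque': array([ 4.72672873e-04, -5.16704786e+01, -3.68589771e+01, -1.07469320e-04,
        6.26313573e-03, -1.92977853e-05]), 'tool_pos': array([ 0.19399413, -0.64580773,  0.23005146]), 'tcp_rot': array([-3.10614280e+00, -4.56451009e-01,  3.72051678e-04]), 'wrist_force': array([-0.46517147, -0.3432879 ,  0.10447958]), 'torque': array([0.04640515, 0.00877956, 0.00808836]), 'grip_force': 0.0, 'width': 0.9967545787247963} 0.0187
```

View pics/top0.png

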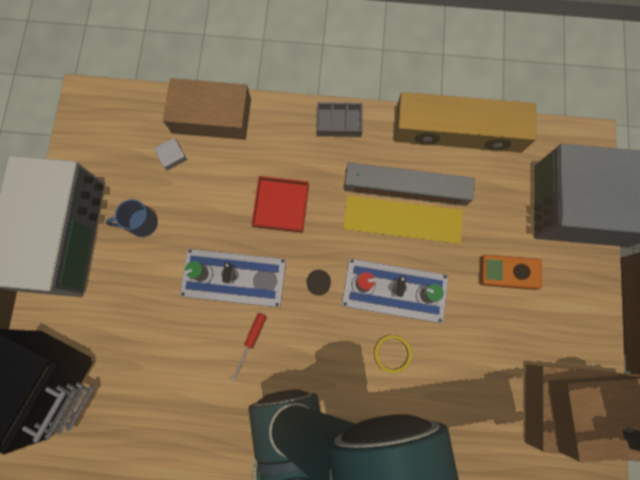

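View pics/scene0.png

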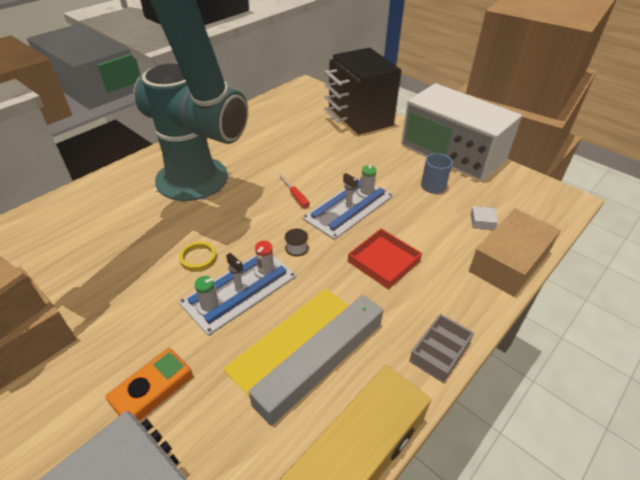

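The top view shows the left clamp with a green can at (193,270) and its knob at (229,271); the seat at (264,282) is empty. The right clamp has a red can at (366,283), its knob at (400,287) and a green can at (433,293). The tray is at (281,204), the strip spans (344–463, 196–242), and the reel at (318,282) sits between the clamps. The scene view agrees, showing three cans. I'll zoom in next.

```bash
cat > h.py <<'E'
from workcell import bot, optics, workorder, read_state
import numpy as np, cv2
from scipy.spatial.transform import Rotation as R
def cam(n): c=optics.camera_info(n); return np.array(c["intrinsics"]),np.array(c["extrinsics"])
def ray(C,uv):
    K,E=C; d=E[:3,:3]@np.linalg.inv(K)@np.array([uv[0],uv[1],1.]); return E[:3,3],d/np.linalg.norm(d)
def onz(C,uv,z):
    o,d=ray(C,uv); return o+d*(z-o[2])/d[2]
def tri(obs):
    A=np.zeros((3,3));b=np.zeros(3)
    for C,uv in obs:
        o,d=ray(C,uv);M=np.eye(3)-np.outer(d,d);A+=M;b+=M@o
    p=np.linalg.solve(A,b)
    return p,[round(float(np.linalg.norm((np.eye(3)-np.outer(ray(C,uv)[1],ray(C,uv)[1]))@(p-C[1][:3,3]))),4) for C,uv in obs]
def proj(C,p):
    K,E=C; q=K@(E[:3,:3].T@(np.asarray(p)-E[:3,3])); return q[:2]/q[2]
def tool(target,yaw=None):
    """offset to target tcp pos in tool axes, and turn about tool z so that tool y lies along world angle yaw"""
    s=read_state(); r=R.from_rotvec(s["tcp_rot"]); d=r.inv().apply(np.asarray(target)-s["tool_pos"])
    out=[d.round(4)]
    y=r.apply([0,1,0]); a=np.arctan2(y[1],y[0])
    if yaw is not None: out.append(round(float(-((yaw-a+np.pi/2)%np.pi-np.pi/2)),4))
    print("t",round(s["time"],2),"tcp",s["tool_pos"].round(4),"toolY ang",round(float(a),3),"q6",s["q"][5].round(3),"move",*out)
E
python3 - <<'E'
from h import *
t=cv2.imread("pics/top0.png");s=cv2.imread("pics/scene0.png")
def cr(im,x,y,w=133,h=100): return cv2.resize(im[y:y+h,x:x+w],(400,300),interpolation=cv2.INTER_CUBIC)
o=np.vstack([np.hstack([cr(t,170,230),cr(t,330,240)]),np.hstack([cr(s,290,140),cr(s,175,225)])])
cv2.imwrite("pics/z.png",o)
T=cam("top");S=cam("scene")
for n,im in (("top",t),("scene",s)):
    hsv=cv2.cvtColor(im,cv2.COLOR_BGR2HSV)
    for nm,lo,hi in (("green",(50,140,60),(75,255,255)),("red",(0,190,80),(4,255,255)),("yellow",(23,180,100),(30,255,255)),("blue",(105,140,60),(122,255,255))):
        m=cv2.inRange(hsv,lo,hi);k,_,st,ce=cv2.connectedComponentsWithStats(m)
        for i in range(1,k):
            if st[i,4]>60: print(n,nm,st[i],ce[i].round(1), np.round(cv2.boxPoints(cv2.minAreaRect(np.argwhere(_==i)[:,::-1].astype(np.float32))),1).tolist() if st[i,4]>250 else "")
E
```

```text
top red [ 256  181   51   48 1883] [280.7 203.3] [[254.89999389648438, 223.6999969482422], [260.3999938964844, 179.89999389648438], [306.79998779296875, 185.6999969482422], [301.29998779296875, 229.5]]
top yellow [ 344  197  118   45 3575] [402.9 219.1] [[343.79998779296875, 227.5], [347.70001220703125, 196.3000030517578], [462.70001220703125, 210.6999969482422], [458.79998779296875, 241.8000030517578]]
scene red [291 187  16  18 104] [298.4 195.8] 
scene red [ 350  236   70   46 1523] [385.  258.2] [[348.8999938964844, 255.8000030517578], [370.6000061035156, 221.89999389648438], [419.8999938964844, 253.60000610351562], [398.1000061035156, 287.3999938964844]]
scene red [256 242  15  10  85] [264.  245.6] 
scene yellow [180 243  36  27 284] [197.2 255.8] [[180.0, 243.0], [215.0, 243.0], [215.0, 269.0], [180.0, 269.0]]
scene yellow [ 224  290  123  103 3711] [283.5 340. ] [[223.8000030517578, 368.79998779296875], [325.20001220703125, 281.0], [346.20001220703125, 305.20001220703125], [244.8000030517578, 393.0]]
scene blue [205 306  19  14  89] [213.1 313.1]
```

View pics/z.png

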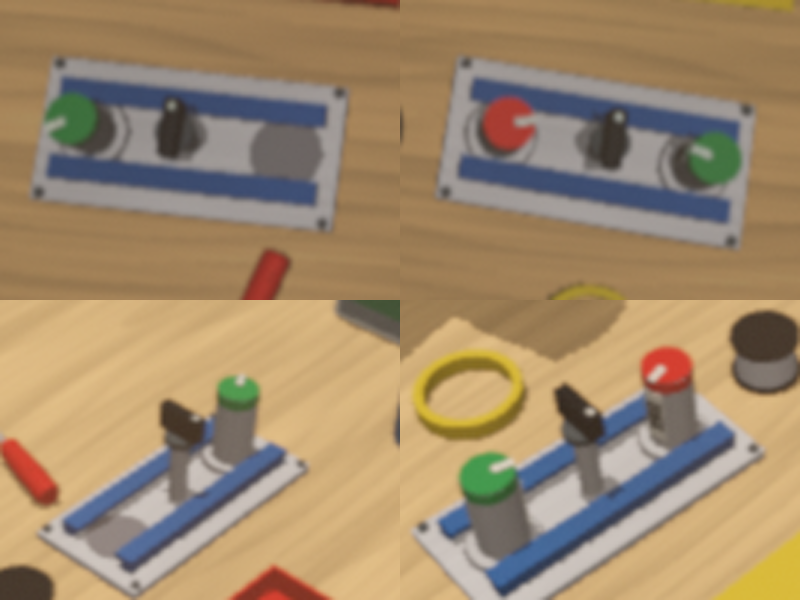

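The crops show each clamp's plate, the lids with their white dashes, and the wings with a pale dot on one end. The plate corners, lids and wing centres are clear enough to triangulate from the two views.

Run:
```python
from h import *
T=cam("top");S=cam("scene");k=400/133
f=lambda o,p:(o[0]+(p[0]+.5)/k-.5,o[1]+(p[1]+.5)/k-.5)
A,B,C,D=(170,230),(330,240),(290,140),(175,225)
for n,o,cs in (("L",A,[(52,57),(348,88),(332,231),(32,197)]),("Rt",B,[(57,57),(354,102),(340,248),(37,198)])):
    P=np.array([onz(T,f(o,c),.01) for c in cs]);c=P.mean(0)
    d=P[0]+P[3]-P[1]-P[2]; print(n,"centre",c.round(4),"yaw of +y-90:",np.degrees(np.arctan2(d[1],d[0])-np.pi/2).round(2),np.linalg.norm(P[0]-P[1]).round(3),np.linalg.norm(P[1]-P[2]).round(3))
for n,a,b in (("L knob",(A,(173,125)),(C,(183,122))),("L lid",(A,(72,120)),(C,(239,90))),("R knob",(B,(210,137)),(D,(181,113))),("R green",(B,(314,158)),(D,(88,174))),("R red",(B,(110,124)),(D,(266,69)))):
    print(n,*[x if isinstance(x,list) else x.round(4) for x in tri([(T,f(*a)),(S,f(*b))])])
y=[(346,195.5),(463.5,207.5),(461,243),(343.5,229)]
P=np.array([onz(T,c,.002) for c in y]);d=P[0]+P[3]-P[1]-P[2];print("strip",P.round(3).tolist(),P.mean(0),np.degrees(np.arctan2(d[1],d[0]))-90)
for n,z,q in (("tray",.03,[(258.5,177),(309,181.5),(303.5,232),(253,227)]),):
    P=np.array([onz(T,c,z) for c in q]);print(n,P.round(3).tolist(),P.mean(0))
print("reel",onz(T,(318,282),.042),"mug",onz(T,(137,219),.09),"meter",onz(T,(511,272),.035))
# dash directions
for n,o,a,b in (("L",A,(60,123),(72,120)),("Rg",B,(298,151),(314,158)),("Rr",B,(128,121),(110,124))):
    v=onz(T,f(o,a),.09)-onz(T,f(o,b),.09);print("dash",n,np.degrees(np.arctan2(v[1],v[0])).round(1))
```

```text
L centre [0.4319 0.2164 0.01  ] yaw of +y-90: -1.06 0.249 0.118
Rt centre [ 0.4367 -0.1855  0.01  ] yaw of +y-90: -3.87 0.248 0.12
L knob [0.4335 0.2145 0.1004] [0.0007, 0.0007]
L lid [0.4322 0.2954 0.0917] [0.0004, 0.0004]
R knob [ 0.4369 -0.1843  0.0967] [0.0018, 0.0018]
R green [ 0.4292 -0.2647  0.0908] [0.001, 0.001]
R red [ 0.4416 -0.1072  0.0887] [0.0006, 0.0006]
strip [[0.669, -0.046, 0.002], [0.664, -0.35, 0.002], [0.571, -0.346, 0.002], [0.58, -0.047, 0.002]] [ 0.62109183 -0.19724288  0.002     ] -1.373620886333427
tray [[0.69, 0.18, 0.03], [0.689, 0.051, 0.03], [0.557, 0.052, 0.03], [0.559, 0.179, 0.03]] [0.62368454 0.11575823 0.03      ]
reel [0.43483071 0.00506958 0.042     ] mug [0.54014788 0.44692115 0.09      ] meter [ 0.50217476 -0.46054502  0.035     ]
dash L 109.5
dash Rg 71.1
dash Rr -75.4
```

Run:
```python
from h import *
tool([.4368,-.185,.23],np.pi/2-.068)
```

```text
t 0.1 tcp [ 0.194  -0.6458  0.2301] toolY ang -1.279 q6 -0.037 move [ 0.3651 -0.3715  0.0009] 0.3598
```

Units first: turns go in shares of 2 rad. So 0.18 rad is 0.09.

```bash
R='x'; echo '[{"pos": [0.0365, -0.0371, 0]}, {"pos": [0.0365, -0.0371, 0]}, {"pos": [0.0365, -0.0371, 0]}, {"pos": [0.0365, -0.0371, 0]}, {"pos": [0.0365, -0.0371, 0]}]' | python3 jog.py 0.5 60; echo '[{"pos": [0.0365, -0.0371, 0]}, {"pos": [0.0365, -0.0371, 0]}, {"pos": [0.0365, -0.0371, 0]}, {"pos": [0.0365, -0.0371, 0]}, {"pos": [0.0366, -0.0376, 0]}]' | python3 jog.py; echo '[{"twist": 0.09}, {"twist": 0.09}, {}, {}]' | python3 jog.py
python3 - <<'E'
from h import *
tool([.4368,-.185,.23],np.pi/2-.068)
W=cam("wrist");print(W)
im=optics.read_camera("wrist")[:,:,::-1].copy()
for p in [(.437,-.185,.108),(.43,-.265,.09),(.4416,-.107,.09)]: print(proj(W,p).round())
cv2.imwrite("pics/w1.png",im)
E
```

```text
time: 0.72
tool_pos: [0.316, -0.4145, 0.2308]
tcp_rot: [-3.108, -0.456, 0.0]
wrist_force: [0.6, -0.2, 0.5]
width: 0.499
grip_force: 0.0
time: 1.35
tool_pos: [0.4372, -0.184, 0.231]
tcp_rot: [-3.108, -0.457, 0.0]
wrist_force: [0.9, -0.2, -0.5]
width: 0.503
grip_force: 0.0
time: 1.85
tool_pos: [0.4367, -0.1857, 0.231]
tcp_rot: [-3.14, 0.103, 0.001]
wrist_force: [0.1, -0.1, 0.7]
width: 0.5
grip_force: 0.0
t 1.85 tcp [ 0.4367 -0.1857  0.231 ] toolY ang -1.636 q6 1.182 move [ 0.     -0.0007  0.001 ] 0.0025
(array([[372.44177103,   0.        , 321.29749294],
       [  0.        , 372.44177103, 241.66204565],
       [  0.        ,   0.        ,   1.        ]]), array([[-6.62496341e-02, -9.54286568e-01, -2.91458628e-01,
         5.10747113e-01],
       [-9.97802988e-01,  6.32352840e-02,  1.97609548e-02,
        -1.91725338e-01],
       [-4.27144615e-04,  2.92127446e-01, -9.56379304e-01,
         3.73459352e-01],
       [ 0.00000000e+00,  0.00000000e+00,  0.00000000e+00,
         1.00000000e+00]]))
[319. 233.]
[421. 228.]
[220. 227.]
```

View pics/w1.png

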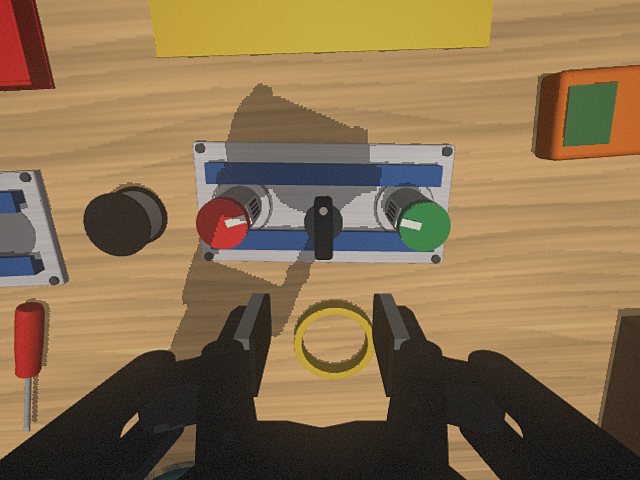

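The wrist view shows the wing from (322,197) to (324,259), the red lid at (222,224) with its dash pointing right, and the green lid at (425,226) with its dash pointing left.

Run:
```python
from h import *
W=cam("wrist")
def a(p,q,z):
    v=onz(W,q,z)-onz(W,p,z);return np.degrees(np.arctan2(v[1],v[0])).round(1),np.linalg.norm(v).round(4)
print("wing c",onz(W,(323,228),.108).round(4),"ang",a((324,259),(322,197),.108))
T=cam("top");S=cam("scene")
k=400/133;f=lambda o,p:(o[0]+(p[0]+.5)/k-.5,o[1]+(p[1]+.5)/k-.5)
B,D=(330,240),(175,225)
for n,w,t,s in (("green",(425.5,226),(314,158),(88,174)),("red",(222,224),(110,124),(266,69))):
    print(n,tri([(W,w),(T,f(B,t)),(S,f(D,s))]),onz(W,w,.09))
print("dash red",a((222,225),(244,221),.09),"green",a((425,227),(401,222),.09))
P=[onz(W,c,.01) for c in [(193,142),(454,145),(440,263)]];print("plate",np.array(P).round(4).tolist(),(P[0]+P[2])/2,np.degrees(np.arctan2(*(P[0]-P[1])[1::-1]))-90)
P=[onz(W,c,.002) for c in [(156,57),(491,46)]];print("strip near",np.array(P).round(4),np.degrees(np.arctan2(*(P[0]-P[1])[1::-1]))-90)
tool([.4368,-.185,.075],np.pi/2-.068)
```

```text
wing c [ 0.4403 -0.1883  0.108 ] ang (np.float64(-2.0), np.float64(0.0473))
green (array([ 0.43061626, -0.26595209,  0.09194521]), [0.0026, 0.0025, 0.0009]) [ 0.431746   -0.26852217  0.09      ]
red (array([ 0.44234354, -0.10768876,  0.0883373 ]), [0.0016, 0.001, 0.0011]) [ 0.44405224 -0.10918703  0.09      ]
dash red (np.float64(-83.4), np.float64(0.0178)) green (np.float64(74.2), np.float64(0.0195))
plate [[0.5062, -0.0701, 0.01], [0.487, -0.3159, 0.01], [0.3686, -0.3058, 0.01]] [ 0.43743309 -0.18792022  0.01      ] -4.477713403252963
strip near [[ 0.5821 -0.0464  0.002 ]
 [ 0.5708 -0.3486  0.002 ]] -2.143797783708365
t 1.9 tcp [ 0.4367 -0.1858  0.2311] toolY ang -1.637 q6 1.182 move [ 1.000e-04 -8.000e-04  1.561e-01] 0.0017
```

Converted, -0.08 rad is -0.04.

```bash
echo '[{"pos": [0.0015, 0.001, 0.05]}, {"pos": [0, 0, 0.05]}, {"pos": [0, 0, 0.0525]}, {}]' | python3 jog.py; echo '[{}, {}, {}, {}]' | python3 jog.py 0 60; echo '[{"twist": -0.04}, {"twist": -0.04}, {"twist": -0.04}, {}]' | python3 jog.py
python3 - <<'E'
from h import *
s=read_state();print(s["torque"].round(2),s["q"].round(3));tool([.4382,-.187,.078])
E
```

```text
time: 2.4
tool_pos: [0.4341, -0.1849, 0.0746]
tcp_rot: [-3.135, 0.106, 0.015]
wrist_force: [-0.6, -0.4, 0.7]
width: 0.503
grip_force: 0.0
time: 2.9
tool_pos: [0.4383, -0.187, 0.0796]
tcp_rot: [3.139, -0.107, -0.0]
wrist_force: [-5.5, -0.3, -2.1]
width: 0.309
grip_force: 60.8
time: 3.4
tool_pos: [0.4382, -0.1869, 0.0796]
tcp_rot: [3.13, 0.271, -0.001]
wrist_force: [-4.3, -0.6, -1.2]
width: 0.315
grip_force: 61.0
[-0.01  0.94  0.07] [-4.550e-01  3.900e-02  2.164e+00 -1.000e-03  9.380e-01  9.430e-01]
t 3.4 tcp [ 0.4382 -0.1869  0.0796] toolY ang -1.398 q6 0.943 move [-0.      0.0001  0.0016]
```

Run:
```python
from h import *
im=optics.read_camera("wrist")[:,:,::-1].copy();t=optics.read_camera("scene")[:,:,::-1]
o=np.hstack([im[130:470,150:500],cv2.resize(t[215:335,160:310],(425,340),interpolation=cv2.INTER_CUBIC)])
cv2.imwrite("pics/w2.png",o)
```

```text
(no output)
```

View pics/w2.png

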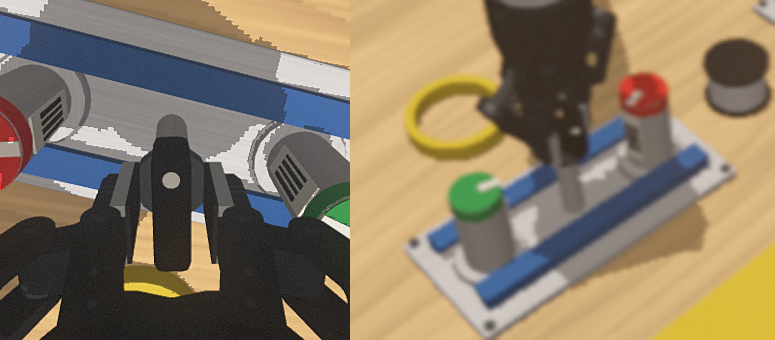

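The wing turned with the tool, so this clamp opens counter-clockwise. But the fingertips are holding the round hub below the wing, so I'll regrip about 7 mm higher and go on turning CCW.

Converted, -0.15 rad is -0.075.

```bash
echo '[{}, {}, {"pos": [0, 0, -0.008]}, {}]' | python3 jog.py 0.55; echo '[{}, {}, {}]' | python3 jog.py 0 60; echo '[{"twist": -0.075}, {"twist": -0.075}, {"twist": -0.075}, {"twist": -0.075}, {"twist": -0.075}]' | python3 jog.py;echo '[{"twist": -0.075}, {"twist": -0.075}, {"twist": -0.075}, {"twist": -0.075}, {"twist": -0.075}]' | python3 jog.py; echo '[{"twist": -0.075}, {"twist": -0.075}, {"twist": -0.075}, {"twist": -0.075}, {}]' | python3 jog.py
python3 - <<'E'
from h import *
s=read_state();print(s["torque"].round(2),s["q"].round(3));tool([.4382,-.187,.088])
E
```

```text
time: 4.0
tool_pos: [0.4399, -0.1873, 0.0883]
tcp_rot: [3.128, 0.269, 0.005]
wrist_force: [0.1, -0.3, 1.1]
width: 0.552
grip_force: 0.0
time: 4.38
tool_pos: [0.4384, -0.1869, 0.0869]
tcp_rot: [3.13, 0.27, -0.0]
wrist_force: [-1.2, 0.2, 3.0]
width: 0.15
grip_force: 59.0
time: 5.0
tool_pos: [0.4381, -0.1864, 0.0869]
tcp_rot: [-2.81, -1.403, 0.0]
wrist_force: [-1.7, 2.4, 3.8]
width: 0.151
grip_force: 59.2
time: 5.62
tool_pos: [0.4376, -0.1862, 0.0869]
tcp_rot: [-2.1, -2.334, 0.001]
wrist_force: [-3.3, 1.3, 6.4]
width: 0.149
grip_force: 59.5
time: 6.25
tool_pos: [0.4371, -0.1864, 0.0869]
tcp_rot: [-1.32, -2.847, 0.001]
wrist_force: [-4.3, 0.8, 6.6]
width: 0.15
grip_force: 59.7
[0.16 0.77 0.03] [-4.550e-01  2.900e-02  2.159e+00 -1.000e-03  9.560e-01 -1.157e+00]
t 6.25 tcp [ 0.4371 -0.1864  0.0869] toolY ang 0.702 q6 -1.157 move [-0.0011  0.0004 -0.0011]
```

```bash
echo '[{}, {}, {"pos": [0, 0, -0.05]}, {"pos": [0, 0, -0.05]}, {"pos": [0, 0, -0.05]}]' | python3 jog.py 0.5;  python3 - <<'E'
from h import *
tool([.4335,.214,.231],np.pi/2)
E
```

```text
time: 6.88
tool_pos: [0.4383, -0.1866, 0.238]
tcp_rot: [-1.324, -2.849, -0.0]
wrist_force: [0.7, -0.8, 0.4]
width: 0.498
grip_force: 0.0
t 6.88 tcp [ 0.4383 -0.1866  0.238 ] toolY ang 0.701 q6 -1.156 move [0.3093 0.2547 0.0071] -0.8699
```

Converted, -0.18 rad is -0.09.

```bash
echo '[{"pos": [0.0387, 0.0318, 0]}, {"pos": [0.0387, 0.0318, 0]}, {"pos": [0.0387, 0.0318, 0]}, {"pos": [0.0387, 0.0318, 0]}, {"pos": [0.0387, 0.0318, 0]}]' | python3 jog.py; echo '[{"pos": [0.0387, 0.0318, 0]}, {"pos": [0.0387, 0.0318, 0]}, {"pos": [0.0387, 0.0321, 0]}, {"twist": -0.085}, {"twist": -0.085}]' | python3 jog.py; echo '[{"twist": -0.085}, {"twist": -0.09}, {"twist": -0.09}, {}, {}]' | python3 jog.py
python3 - <<'E'
from h import *
tool([.4335,.214,.231],np.pi/2)
im=optics.read_camera("wrist")[:,:,::-1].copy()
cv2.imwrite("pics/w3.png",im)
E
```

```text
time: 7.5
tool_pos: [0.435, 0.0653, 0.2368]
tcp_rot: [1.324, 2.848, 0.001]
wrist_force: [0.5, 1.2, -1.3]
width: 0.5
grip_force: 0.0
time: 8.12
tool_pos: [0.4331, 0.2152, 0.2364]
tcp_rot: [-0.811, -3.035, 0.0]
wrist_force: [0.6, -0.3, 0.3]
width: 0.502
grip_force: 0.0
time: 8.75
tool_pos: [0.4334, 0.2142, 0.2367]
tcp_rot: [-0.004, -3.142, -0.0]
wrist_force: [-0.3, 0.2, 0.2]
width: 0.506
grip_force: 0.0
t 8.75 tcp [0.4334 0.2142 0.2367] toolY ang 1.568 q6 -1.161 move [-0.0001 -0.0002  0.0057] -0.0028
```

View pics/w3.png

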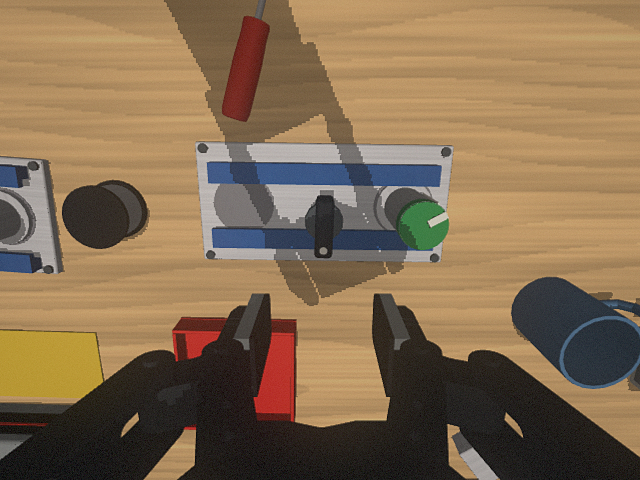

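In this view, which is flipped so image-up is world -x, the wing runs from (325,196) to (323,258). The green lid is at (423,225) with its dash towards (447,215).

Run:
```python
from h import *
W=cam("wrist")
def a(p,q,z):
    v=onz(W,q,z)-onz(W,p,z);return np.degrees(np.arctan2(v[1],v[0])).round(1),np.linalg.norm(v).round(4)
print("wing c",onz(W,(324,227.5),.108).round(4),"ang",a((325,196),(323,258),.108))
T=cam("top");S=cam("scene")
k=400/133;f=lambda o,p:(o[0]+(p[0]+.5)/k-.5,o[1]+(p[1]+.5)/k-.5)
A,C=(170,230),(290,140)
print("lid",tri([(W,(424,225)),(T,f(A,(72,120))),(S,f(C,(239,90)))]),onz(W,(424,225),.09),"dash",a((424,225),(447,215),.09))
P=[onz(W,c,.01) for c in [(195,142),(453,146),(441,263),(204,260)]];print("plate",np.mean(P,0).round(4),np.degrees(np.arctan2(*(P[1]+P[2]-P[0]-P[3])[1::-1]))-90)
tool([.4325,.2145,.087],np.pi/2)
```

```text
wing c [0.4302 0.2151 0.108 ] ang (np.float64(-1.8), np.float64(0.0482))
lid (array([0.4324079 , 0.2949729 , 0.09205045]), [0.0004, 0.0006, 0.0005]) [0.43313582 0.29523768 0.09      ] dash (np.float64(114.8), np.float64(0.0194))
plate [0.4331 0.2152 0.01  ] -0.9873983442478504
t 8.8 tcp [0.4334 0.2142 0.2367] toolY ang 1.569 q6 -1.161 move [0.0008 0.0003 0.1497] -0.0022
```

Converted, 0.03 rad is 0.015.

```bash
echo '[{"pos": [0.001, 0.0005, 0.05], "twist": 0.015}, {"pos": [0, 0, 0.05]}, {"pos": [0, 0, 0.05]}, {}]' | python3 jog.py; echo '[{}, {}, {}]' | python3 jog.py 0 60; echo '[{"twist": 0.04}, {"twist": 0.04}, {"twist": 0.04}, {}]' | python3 jog.py
python3 - <<'E'
from h import *
s=read_state();print(s["torque"].round(2),s["q"].round(3));tool([.4325,.2145,.087])
E
```

```text
time: 9.3
tool_pos: [0.4283, 0.2129, 0.0828]
tcp_rot: [-0.049, -3.132, 0.006]
wrist_force: [-0.3, -0.2, 0.9]
width: 0.499
grip_force: 0.0
time: 9.68
tool_pos: [0.4346, 0.2159, 0.0897]
tcp_rot: [0.047, 3.136, 0.004]
wrist_force: [-1.2, 2.7, 7.6]
width: 0.144
grip_force: 60.9
time: 10.18
tool_pos: [0.4345, 0.2155, 0.0897]
tcp_rot: [0.423, 3.109, 0.004]
wrist_force: [-1.3, -0.6, 7.8]
width: 0.148
grip_force: 61.2
[-0.13  0.18 -0.08] [ 0.409  0.039  2.143 -0.     0.955 -0.891]
t 10.18 tcp [0.4345 0.2155 0.0897] toolY ang 1.3 q6 -0.891 move [ 0.0017 -0.0015  0.0027]
```

Converted, 0.15 rad is 0.075.

```bash
echo '[{"twist": 0.075}, {"twist": 0.075}, {"twist": 0.075}, {"twist": 0.075}, {"twist": 0.075}]' | python3 jog.py;echo '[{"twist": 0.075}, {"twist": 0.075}, {"twist": 0.075}, {"twist": 0.075}, {"twist": 0.075}]' | python3 jog.py; echo '[{"twist": 0.075}, {"twist": 0.075}, {"twist": 0.075}, {"twist": 0.075}, {}]' | python3 jog.py; echo '[{}, {}, {"pos": [0, 0, -0.05]}, {"pos": [0, 0, -0.05]}, {"pos": [0, 0, -0.05]}]' | python3 jog.py 0.5
python3 - <<'E'
from h import *
tool([.4325,.295,.2],1.92)
t=optics.read_camera("top")[:,:,::-1];s=optics.read_camera("scene")[:,:,::-1];w=optics.read_camera("wrist")[:,:,::-1]
cr=lambda im,x,y,w=133,h=100: cv2.resize(im[y:y+h,x:x+w],(400,300),interpolation=cv2.INTER_CUBIC)
cv2.imwrite("pics/z2.png",np.vstack([np.hstack([cr(s,290,140),cr(s,175,225)]),np.hstack([cr(t,330,240),cr(w,120,80,400,300)])]))
E
```

```text
time: 10.8
tool_pos: [0.4337, 0.2145, 0.0896]
tcp_rot: [1.538, 2.737, 0.002]
wrist_force: [-4.0, -4.6, 10.8]
width: 0.15
grip_force: 61.7
time: 11.42
tool_pos: [0.4324, 0.2143, 0.0896]
tcp_rot: [2.435, 1.984, -0.001]
wrist_force: [-7.3, -2.6, 15.2]
width: 0.145
grip_force: 62.2
time: 12.05
tool_pos: [0.4315, 0.2148, 0.0896]
tcp_rot: [-2.911, -1.18, 0.003]
wrist_force: [-9.7, -2.5, 16.5]
width: 0.148
grip_force: 62.4
time: 12.68
tool_pos: [0.4323, 0.2145, 0.2382]
tcp_rot: [2.91, 1.182, 0.0]
wrist_force: [0.3, 1.0, -0.0]
width: 0.499
grip_force: 0.0
t 12.68 tcp [0.4323 0.2145 0.2382] toolY ang -0.799 q6 1.208 move [ 0.0563 -0.0576  0.0382] 0.4224
```

View pics/z2.png

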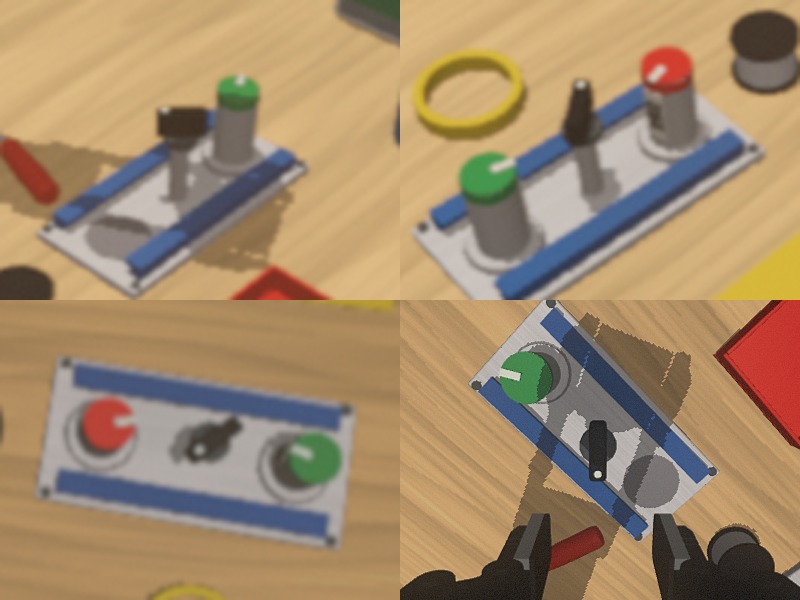

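Both clamps' jaws now stand near the plate edges, so both are well open, and the cans haven't moved. Now I'll pick the left green can.

Converted, -0.16 rad is -0.08.

```bash
echo '[{"pos": [0.028, -0.0288, 0]}, {"pos": [0.0283, -0.0288, 0]}, {"twist": -0.08}, {"twist": -0.08}, {"twist": -0.08}]' | python3 jog.py 0.75 60; echo '[{"twist": -0.08}, {"twist": -0.08}, {"pos": [0, 0, 0.06]}, {"pos": [0, 0, 0.03]}, {}]' | python3 jog.py
python3 - <<'E'
from h import *
tool([.4325,.295,.055],0)
E
```

```text
time: 13.45
tool_pos: [0.4317, 0.2948, 0.2346]
tcp_rot: [-2.541, -1.848, 0.005]
wrist_force: [0.1, 0.4, 0.3]
width: 0.75
grip_force: 0.0
time: 14.08
tool_pos: [0.4293, 0.2931, 0.1421]
tcp_rot: [-2.219, -2.221, 0.014]
wrist_force: [-0.8, 0.5, 0.3]
width: 0.755
grip_force: 0.0
t 14.07 tcp [0.4293 0.2931 0.1421] toolY ang 0.001 q6 0.55 move [0.0023 0.0039 0.0871] 0.0009
```

```bash
echo '[{"pos": [0, 0, 0.045]}, {"pos": [0, 0, 0.047]}, {}, {}]' | python3 jog.py
python3 - <<'E'
from h import *
tool([.4325,.295,.055],0)
w=optics.read_camera("wrist")[:,:,::-1];cv2.imwrite("pics/w4.png",w[100:,:])
E
```

```text
time: 14.58
tool_pos: [0.434, 0.2961, 0.0568]
tcp_rot: [2.22, 2.222, 0.004]
wrist_force: [0.4, -0.1, 1.0]
width: 0.748
grip_force: 0.0
t 14.57 tcp [0.434  0.2961 0.0568] toolY ang 0.001 q6 0.55 move [-0.0011 -0.0015  0.0018] 0.001
```

View pics/w4.png

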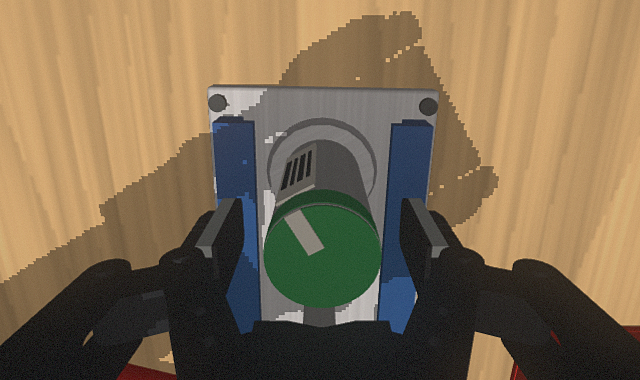

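The can is centred between the pads. The lid centre is at (322,255) in the crop and its dash runs from (317,252) to (294,214), up and to the left.

```bash
python3 - <<'E'
from h import *
W=cam("wrist")
v=onz(W,(294,314),.09)-onz(W,(317,352),.09);print(np.degrees(np.arctan2(v[1],v[0])))
E
echo '[{}, {}, {}, {}]' | python3 jog.py 0 60;  echo '[{"pos": [0, 0, -0.02]}, {"pos": [0, 0, -0.02]}, {"pos": [0, 0, -0.02]}, {}]' | python3 jog.py
python3 - <<'E'
from h import *
tool([.6237,.295,.115],-1.985)
E
```

```text
117.66172746407793
time: 15.12
tool_pos: [0.4344, 0.2964, 0.0574]
tcp_rot: [2.22, 2.222, 0.007]
wrist_force: [-0.1, -0.2, 6.3]
width: 0.447
grip_force: 60.5
time: 15.62
tool_pos: [0.434, 0.2961, 0.117]
tcp_rot: [2.22, 2.222, 0.007]
wrist_force: [-0.1, 0.1, -2.1]
width: 0.451
grip_force: 60.6
t 15.62 tcp [0.434  0.2961 0.117 ] toolY ang 0.001 q6 0.55 move [-0.0013  0.1897  0.0027] -1.1556
```

Converted, 0.17 rad is 0.085.

```bash
echo '[{"pos": [0, 0.0475, 0]}, {"pos": [0, 0.0475, 0]}, {"pos": [0, 0.0475, 0]}, {"pos": [0, 0.0475, 0]}, {"pos": [-0.054, 0, 0]}]' | python3 jog.py; echo '[{"pos": [-0.054, 0, 0]}, {"pos": [-0.054, 0, 0]}, {"pos": [-0.054, 0, 0]}, {"pos": [-0.054, 0, 0]}, {"pos": [-0.054, 0, 0]}]' | python3 jog.py; echo '[{"pos": [-0.054, 0, 0]}, {"pos": [-0.055, 0, 0]}, {"twist": 0.085}, {"twist": 0.085}, {"twist": 0.085}]' | python3 jog.py;  echo '[{"twist": 0.085}, {"twist": 0.085}, {"twist": 0.085}, {"twist": 0.085}, {"twist": 0.085}]' | python3 jog.py; echo '[{"twist": 0.085}, {"twist": 0.085}, {"twist": 0.085}, {"twist": 0.085}, {}]' | python3 jog.py; echo '[{}, {}]' | python3 jog.py
python3 - <<'E'
from h import *
tool([.6237,-.137,.049],-2.04)
w=optics.read_camera("wrist")[:,:,::-1];cv2.imwrite("pics/w5.png",w[60:,:])
E
```

```text
time: 16.25
tool_pos: [0.6255, 0.243, 0.112]
tcp_rot: [-2.217, -2.225, -0.0]
wrist_force: [-0.6, -1.4, -2.1]
width: 0.453
grip_force: 61.1
time: 16.88
tool_pos: [0.6219, -0.0303, 0.1134]
tcp_rot: [-2.219, -2.222, 0.002]
wrist_force: [0.8, 0.5, -2.0]
width: 0.453
grip_force: 61.1
time: 17.5
tool_pos: [0.622, -0.1379, 0.1132]
tcp_rot: [-2.713, -1.581, 0.002]
wrist_force: [0.1, -0.3, -1.8]
width: 0.453
grip_force: 61.1
time: 18.12
tool_pos: [0.622, -0.1374, 0.1132]
tcp_rot: [-3.124, -0.323, 0.003]
wrist_force: [-0.0, 0.3, -1.3]
width: 0.454
grip_force: 61.2
time: 18.75
tool_pos: [0.6222, -0.1374, 0.1135]
tcp_rot: [-3.056, 0.726, 0.003]
wrist_force: [1.1, -0.9, -2.4]
width: 0.454
grip_force: 61.2
time: 19.0
tool_pos: [0.6228, -0.1376, 0.1145]
tcp_rot: [-3.056, 0.726, 0.001]
wrist_force: [-0.3, -0.9, -1.6]
width: 0.453
grip_force: 61.2
t 19.0 tcp [ 0.6228 -0.1376  0.1145] toolY ang -2.037 q6 1.781 move [ 0.0006 -0.001   0.0655] 0.0025
```

View pics/w5.png

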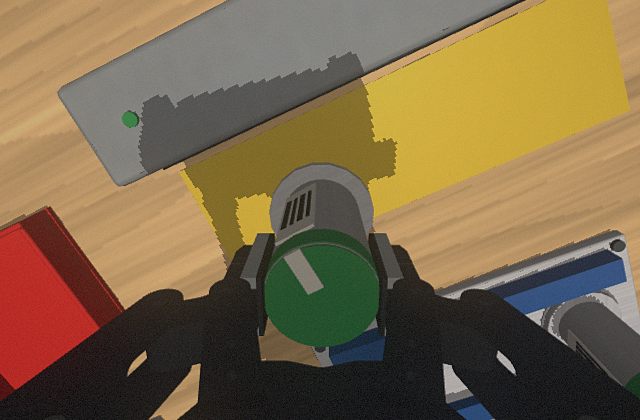

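The can hangs over the strip with its dash running from (317,292) to (293,254). The block's front edge runs from (121,186) towards (520,5), so I can compare the two.

Run:
```python
from h import *
W=cam("wrist")
def a(p,q,z):
    v=onz(W,(q[0],q[1]+60),z)-onz(W,(p[0],p[1]+60),z);return np.degrees(np.arctan2(v[1],v[0])).round(1),onz(W,(p[0],p[1]+60),z).round(4)
print("dash",a((318,292),(292,252),.147),"block front top",a((121,186),(520,5),.06),"strip right edge",a((629,110),(607,0),.002))
```

```text
dash (np.float64(2.6), array([ 0.6246, -0.1384,  0.147 ])) block front top (np.float64(-92.9), array([ 0.6833, -0.0447,  0.06  ])) strip right edge (np.float64(-2.9), array([ 0.571 , -0.3457,  0.002 ]))
```

Converted, 0.06 rad is 0.03.

```bash
echo '[{"pos": [0, -0.001, 0.02], "twist": 0.03}, {"pos": [0, 0, 0.02]}, {"pos": [0, 0, 0.015]}, {"pos": [0, 0, 0.007]}, {}]' | python3 jog.py; echo '[{"pos": [0, 0, 0.002]}, {}]' | python3 jog.py;python3 - <<'E'
from h import *
tool([.6237,-.137,.0494])
E
```

```text
time: 19.68
tool_pos: [0.6229, -0.1366, 0.0519]
tcp_rot: [3.033, -0.82, -0.002]
wrist_force: [-0.4, 1.0, -1.3]
width: 0.454
grip_force: 61.2
time: 19.92
tool_pos: [0.6239, -0.1369, 0.0514]
tcp_rot: [-3.033, 0.82, -0.002]
wrist_force: [-0.6, 0.2, -1.7]
width: 0.452
grip_force: 61.2
t 19.93 tcp [ 0.6239 -0.1369  0.0514] toolY ang -2.099 q6 1.844 move [-0.0001  0.0002  0.002 ]
```

Units first: turns go in shares of 2 rad. So -0.18 rad is -0.09.

```bash
echo '[{"pos": [0, 0, 0.003]}, {}, {}]' | python3 jog.py; echo '[{}, {}, {"pos": [0, 0, -0.045]}, {"pos": [0, 0, -0.045]}, {"pos": [0, 0, -0.03]}]' | python3 jog.py 0.75; echo '[{"twist": -0.09}, {"twist": -0.09}, {"twist": -0.09}, {"twist": -0.09}, {"twist": -0.09}]' | python3 jog.py;echo '[{"twist": -0.09}, {"twist": -0.09}, {"twist": -0.09}, {"twist": -0.09}, {"twist": -0.09}]' | python3 jog.py;echo '[{"twist": -0.09}, {"twist": -0.06}, {}]' | python3 jog.py;python3 - <<'E'
from h import *
tool([.4312,-.2665,.165],0)
E
```

```text
time: 20.3
tool_pos: [0.6243, -0.1369, 0.0494]
tcp_rot: [-3.033, 0.82, -0.003]
wrist_force: [-1.2, 1.0, 5.6]
width: 0.45
grip_force: 61.6
time: 20.92
tool_pos: [0.6243, -0.137, 0.1701]
tcp_rot: [-3.033, 0.82, -0.004]
wrist_force: [0.2, 0.9, -1.7]
width: 0.747
grip_force: 0.0
time: 21.55
tool_pos: [0.6232, -0.1367, 0.1674]
tcp_rot: [-3.086, -0.59, 0.001]
wrist_force: [-0.4, 0.7, 0.3]
width: 0.75
grip_force: 0.0
time: 22.18
tool_pos: [0.6233, -0.1367, 0.1674]
tcp_rot: [-2.522, -1.873, 0.0]
wrist_force: [-0.3, -0.5, -0.8]
width: 0.749
grip_force: 0.0
time: 22.55
tool_pos: [0.6233, -0.1367, 0.1675]
tcp_rot: [-2.222, -2.221, 0.0]
wrist_force: [0.1, 0.2, -0.0]
width: 0.748
grip_force: 0.0
t 22.55 tcp [ 0.6233 -0.1367  0.1675] toolY ang -0.0 q6 -0.255 move [-0.1298 -0.192   0.0025] -0.0003
```

```bash
echo '[{"pos": [-0.0325, -0.048, 0]}, {"pos": [-0.0325, -0.048, 0]}, {"pos": [-0.0325, -0.048, 0]}, {"pos": [-0.0323, -0.048, 0]}, {"pos": [0, 0, 0.04]}]' | python3 jog.py;echo '[{}, {}]' | python3 jog.py;python3 - <<'E'
from h import *
tool([.4312,-.2665,.0555],0)
w=optics.read_camera("wrist")[:,:,::-1];cv2.imwrite("pics/w6.png",w)
E
```

```text
time: 23.18
tool_pos: [0.4314, -0.2706, 0.1309]
tcp_rot: [2.222, 2.209, 0.001]
wrist_force: [1.5, 0.1, -0.5]
width: 0.754
grip_force: 0.0
time: 23.42
tool_pos: [0.4322, -0.2667, 0.1285]
tcp_rot: [2.221, 2.222, 0.0]
wrist_force: [0.7, -0.5, 0.4]
width: 0.754
grip_force: 0.0
t 23.43 tcp [ 0.4322 -0.2667  0.1285] toolY ang 0.001 q6 -0.603 move [ 0.0002 -0.001   0.073 ] 0.0005
```

View pics/w6.png

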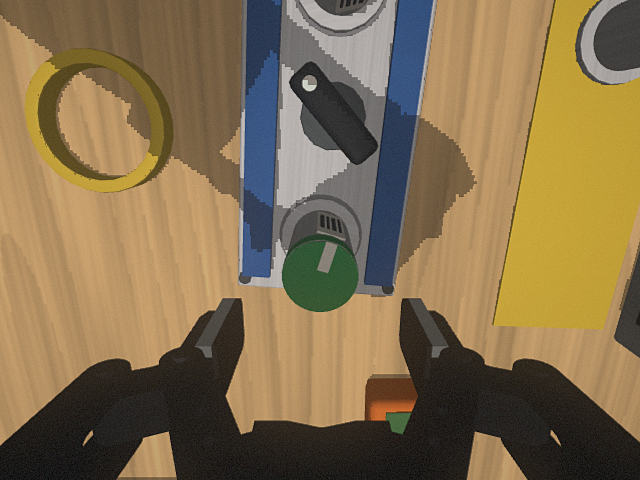

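The green can is centred at (320,273) with its dash from (324,270) to (332,243). The wing lies diagonally, well clear of the fingers.

```bash
python3 - <<'E'
from h import *
W=cam("wrist")
def a(p,q,z):
    v=onz(W,q,z)-onz(W,p,z);return np.degrees(np.arctan2(v[1],v[0])).round(1),onz(W,p,z).round(4)
print("dash",a((324,270),(332,243),.09),"lid",onz(W,(320,273),.09),"strip",a((494,325),(555,0),.002))
E
echo '[{"pos": [0, 0, 0.035]}, {"pos": [0, 0, 0.037]}, {}, {}]' | python3 jog.py;echo '[{}, {}, {}, {}]' | python3 jog.py 0 60;  echo '[{"pos": [0, 0, -0.02]}, {"pos": [0, 0, -0.02]}, {"pos": [0, 0, -0.02]}, {}]' | python3 jog.py
python3 - <<'E'
from h import *
tool([.620,-.267,.115],-1.31)
E
```

```text
dash (np.float64(74.7), array([ 0.434 , -0.2645,  0.09  ])) lid [ 0.43191984 -0.26619867  0.09      ] strip (np.float64(88.2), array([ 0.5729, -0.3466,  0.002 ]))
time: 23.98
tool_pos: [0.4331, -0.2672, 0.0575]
tcp_rot: [2.218, 2.222, 0.001]
wrist_force: [-0.3, -0.9, 0.3]
width: 0.749
grip_force: 0.0
time: 24.48
tool_pos: [0.4328, -0.2677, 0.058]
tcp_rot: [2.218, 2.22, 0.001]
wrist_force: [-0.6, -0.3, 5.3]
width: 0.449
grip_force: 59.5
time: 24.98
tool_pos: [0.4332, -0.2679, 0.1182]
tcp_rot: [2.217, 2.219, 0.002]
wrist_force: [0.8, 0.2, -3.0]
width: 0.453
grip_force: 60.5
t 24.98 tcp [ 0.4332 -0.2679  0.1182] toolY ang 0.001 q6 -0.604 move [0.0007 0.1868 0.004 ] 1.3109
```

Converted, 0.165 rad is 0.0825.

```bash
echo '[{"pos": [0, 0.0467, 0]}, {"pos": [0, 0.0467, 0]}, {"pos": [0, 0.0467, 0]}, {"pos": [0, 0.0467, 0]}, {"twist": 0.0825}]' | python3 jog.py; echo '[{"twist": 0.0825}, {"twist": 0.0825}, {"twist": 0.0825}, {"twist": 0.0825}, {"twist": 0.0825}]' | python3 jog.py; echo '[{"twist": 0.0825}, {"twist": 0.0825}, {}, {}]' | python3 jog.py
python3 - <<'E'
from h import *
tool([.620,-.267,.0502],-1.32)
E
```

```text
time: 25.6
tool_pos: [0.6213, -0.2661, 0.1143]
tcp_rot: [2.398, 2.029, 0.001]
wrist_force: [-1.7, 0.3, -2.0]
width: 0.452
grip_force: 61.2
time: 26.22
tool_pos: [0.6176, -0.2662, 0.1143]
tcp_rot: [-3.011, -0.892, 0.002]
wrist_force: [0.4, 0.2, -2.8]
width: 0.452
grip_force: 61.1
time: 26.72
tool_pos: [0.618, -0.2664, 0.1151]
tcp_rot: [-3.116, -0.399, 0.001]
wrist_force: [-0.1, -0.2, -1.4]
width: 0.454
grip_force: 61.1
t 26.73 tcp [ 0.618  -0.2664  0.1151] toolY ang -1.316 q6 0.872 move [0.0019 0.0011 0.0649] 0.0036
```

Converted, -0.165 rad is -0.0825.

```bash
echo '[{"pos": [0.001, 0, 0.02]}, {"pos": [0, 0, 0.02]}, {"pos": [0, 0, 0.016]}, {"pos": [0, 0, 0.007]}, {}]' | python3 jog.py; echo '[{"pos": [0, 0, 0.003]}, {}, {}]' | python3 jog.py; echo '[{}, {}, {"pos": [0, 0, -0.045]}, {"pos": [0, 0, -0.045]}, {"pos": [0, 0, -0.03]}]' | python3 jog.py 0.75; echo '[{"twist": -0.0825}, {"twist": -0.0825}, {"twist": -0.0825}, {"twist": -0.0825}, {"twist": -0.0825}]' | python3 jog.py;echo '[{"twist": -0.0825}, {"twist": -0.0825}, {"twist": -0.0825}, {}, {}]' | python3 jog.py;python3 - <<'E'
from h import *
tool([.4435,-.108,.165],0)
E
```

```text
time: 27.35
tool_pos: [0.6191, -0.2662, 0.052]
tcp_rot: [-3.116, -0.395, 0.001]
wrist_force: [-0.0, 0.0, -1.3]
width: 0.455
grip_force: 61.0
time: 27.72
tool_pos: [0.6196, -0.2665, 0.0502]
tcp_rot: [3.116, 0.394, 0.001]
wrist_force: [0.4, 0.2, -1.5]
width: 0.451
grip_force: 61.0
time: 28.35
tool_pos: [0.6204, -0.2668, 0.1729]
tcp_rot: [3.115, 0.394, 0.005]
wrist_force: [0.4, -0.3, -0.6]
width: 0.755
grip_force: 0.0
time: 28.98
tool_pos: [0.6194, -0.2663, 0.17]
tcp_rot: [2.693, 1.618, 0.0]
wrist_force: [-0.3, -1.1, 0.2]
width: 0.752
grip_force: 0.0
time: 29.6
tool_pos: [0.6194, -0.2663, 0.1699]
tcp_rot: [2.223, 2.219, 0.0]
wrist_force: [-1.0, -0.3, 0.8]
width: 0.75
grip_force: 0.0
t 29.6 tcp [ 0.6194 -0.2663  0.1699] toolY ang -0.002 q6 -0.441 move [ 0.158  -0.1761  0.0049] -0.0017
```

```bash
echo '[{"pos": [0.0395, -0.044, 0]}, {"pos": [0.0395, -0.044, 0]}, {"pos": [0.0395, -0.044, 0]}, {"pos": [0.0395, -0.044, 0]}, {"pos": [0, 0, 0.04]}]' | python3 jog.py;echo '[{}, {}]' | python3 jog.py;python3 - <<'E'
from h import *
tool([.4435,-.108,.0555],0)
w=optics.read_camera("wrist")[:,:,::-1].copy();W=cam("wrist")
hsv=cv2.cvtColor(w,cv2.COLOR_BGR2HSV)
m=cv2.inRange(hsv,(0,170,60),(6,255,255));k,_,st,ce=cv2.connectedComponentsWithStats(m)
for i in range(1,k):
    if st[i,4]>500: c=(st[i,0]+st[i,2]/2,st[i,1]+st[i,3]/2); print(st[i],onz(W,c,.088))
E
```

```text
time: 30.22
tool_pos: [0.4436, -0.1073, 0.1333]
tcp_rot: [2.215, 2.217, 0.007]
wrist_force: [0.4, -0.5, -0.4]
width: 0.746
grip_force: 0.0
time: 30.48
tool_pos: [0.444, -0.1089, 0.1307]
tcp_rot: [2.221, 2.221, 0.0]
wrist_force: [-0.0, -0.2, 0.4]
width: 0.746
grip_force: 0.0
t 30.48 tcp [ 0.444  -0.1089  0.1307] toolY ang -0.0 q6 -0.295 move [ 0.0009 -0.0005  0.0752] -0.0
[ 289  238   70   66 1625] [ 0.44579496 -0.10885186  0.088     ]
```

Well placed; grip and carry to the tray.

```bash
echo '[{"pos": [0.001, 0.001, 0.035]}, {"pos": [0, 0, 0.039]}, {}, {}]' | python3 jog.py;echo '[{}, {}, {}, {}]' | python3 jog.py 0 60;  echo '[{"pos": [0, 0, -0.03]}, {"pos": [0, 0, -0.03]}, {"pos": [0, 0, -0.01]}, {}]' | python3 jog.py
python3 - <<'E'
from h import *
tool([.6237,.1158,.125],0)
E
```

```text
time: 31.02
tool_pos: [0.4458, -0.1081, 0.0573]
tcp_rot: [2.22, 2.221, 0.001]
wrist_force: [0.7, 0.4, -0.2]
width: 0.747
grip_force: 0.0
time: 31.52
tool_pos: [0.4455, -0.108, 0.0578]
tcp_rot: [2.218, 2.221, 0.002]
wrist_force: [-2.5, -0.3, 6.1]
width: 0.454
grip_force: 59.4
time: 32.02
tool_pos: [0.4447, -0.1076, 0.1265]
tcp_rot: [2.219, 2.221, 0.002]
wrist_force: [0.2, 0.0, -2.5]
width: 0.455
grip_force: 60.7
t 32.02 tcp [ 0.4447 -0.1076  0.1265] toolY ang 0.001 q6 -0.293 move [0.2233 0.1792 0.0018] 0.001
```

```bash
echo '[{"pos": [0.0447, 0.0358, 0]}, {"pos": [0.0447, 0.0358, 0]}, {"pos": [0.0447, 0.0358, 0]}, {"pos": [0.0447, 0.0358, 0]}, {"pos": [0.0447, 0.0358, 0]}]' | python3 jog.py;echo '[{"pos": [0, 0, 0.03]}, {"pos": [0, 0, 0.02]}, {"pos": [0, 0, 0.01]}, {}]' | python3 jog.py
python3 - <<'E'
from h import *
tool([.6237,.1158,.0528],0)
E
```

```text
time: 32.65
tool_pos: [0.6226, 0.1176, 0.1234]
tcp_rot: [-2.219, -2.222, 0.004]
wrist_force: [1.3, -0.8, -1.4]
width: 0.453
grip_force: 60.9
time: 33.15
tool_pos: [0.6214, 0.1153, 0.0642]
tcp_rot: [-2.22, -2.22, 0.004]
wrist_force: [-0.6, -0.6, -2.3]
width: 0.45
grip_force: 61.3
t 33.15 tcp [0.6214 0.1153 0.0642] toolY ang -0.0 q6 0.144 move [0.0005 0.0023 0.0114] -0.0
```

Converted, 0.16 rad is 0.08.

```bash
echo '[{"pos": [0, 0.002, 0.006]}, {"pos": [0, 0, 0.004]}, {"pos": [0, 0, 0.002]}, {}, {}]' | python3 jog.py;echo '[{}, {}, {"pos": [0, 0, -0.045]}, {"pos": [0, 0, -0.045]}, {"pos": [0, 0, -0.03]}]' | python3 jog.py 0.7; echo '[{"twist": 0.08}, {"twist": 0.08}, {"twist": 0.08}, {"twist": 0.08}, {"twist": 0.08}]' | python3 jog.py 0.5
python3 - <<'E'
from h import *
tool([.4323,.2147,.17],-.799)
E
```

```text
time: 33.78
tool_pos: [0.6251, 0.1163, 0.054]
tcp_rot: [2.22, 2.222, 0.001]
wrist_force: [0.2, -0.6, -2.4]
width: 0.457
grip_force: 61.3
time: 34.4
tool_pos: [0.6262, 0.1164, 0.177]
tcp_rot: [2.219, 2.221, 0.005]
wrist_force: [0.9, 0.1, 0.4]
width: 0.695
grip_force: 0.0
time: 35.02
tool_pos: [0.6252, 0.1163, 0.1742]
tcp_rot: [2.913, 1.175, 0.001]
wrist_force: [0.9, -0.0, 0.2]
width: 0.496
grip_force: 0.0
t 35.02 tcp [0.6252 0.1163 0.1742] toolY ang -0.804 q6 0.949 move [-0.0706 -0.2047  0.0041] -0.0052
```

```bash
echo '[{"pos": [-0.0177, -0.0512, 0]}, {"pos": [-0.0177, -0.0512, 0]}, {"pos": [-0.0177, -0.0512, 0]}, {"pos": [-0.0175, -0.0511, 0]}, {}]' | python3 jog.py; echo '[{}, {}]' | python3 jog.py
python3 - <<'E'
from h import *
tool([.4323,.2147,.088],-.799)
W=cam("wrist");w=optics.read_camera("wrist")[:,:,::-1];t=optics.read_camera("top")[:,:,::-1]
cr=lambda im,x,y,w=133,h=100: cv2.resize(im[y:y+h,x:x+w],(400,300),interpolation=cv2.INTER_CUBIC)
cv2.imwrite("pics/z3.png",np.hstack([w[180:480,120:520],cr(t,345,170)]))
for p in [(.4323,.2147,.108)]:print(proj(W,p))
E
```

```text
time: 35.65
tool_pos: [0.4286, 0.2147, 0.1738]
tcp_rot: [-2.908, -1.187, 0.001]
wrist_force: [0.9, -0.1, 0.7]
width: 0.501
grip_force: 0.0
time: 35.9
tool_pos: [0.4329, 0.2135, 0.1742]
tcp_rot: [2.911, 1.181, 0.002]
wrist_force: [0.1, -0.6, 0.2]
width: 0.502
grip_force: 0.0
t 35.9 tcp [0.4329 0.2135 0.1742] toolY ang -0.8 q6 1.207 move [ 0.0004 -0.0013  0.0862] -0.0009
[318.06260635 256.74621802]
```

View pics/z3.png

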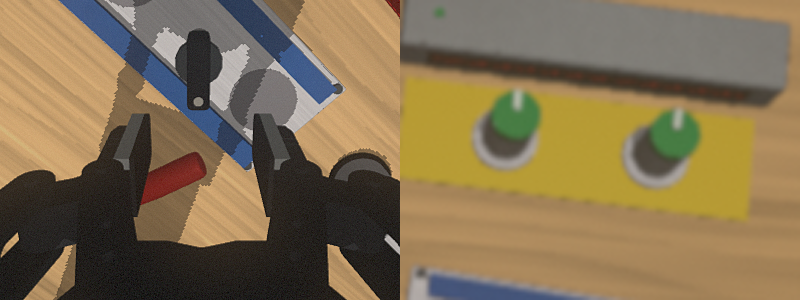

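Both green cans stand on the strip with their dashes towards the block, and the wing is centred for the grip. Now tightening the left clamp counter-clockwise.

Converted, -0.15 rad is -0.075.

```bash
echo '[{"pos": [0, -0.001, 0.04]}, {"pos": [0, 0, 0.046]}, {}, {}]' | python3 jog.py; echo '[{}, {}, {}]' | python3 jog.py 0 60; echo '[{"twist": -0.075}, {"twist": -0.075}, {"twist": -0.075}, {"twist": -0.075}, {"twist": -0.075}]' | python3 jog.py;echo '[{"twist": -0.075}, {"twist": -0.075}, {"twist": -0.075}, {"twist": -0.075}, {"twist": -0.075}]' | python3 jog.py; echo '[{"twist": -0.075}, {"twist": -0.075}, {"twist": -0.075}, {"twist": -0.075}, {"twist": -0.075}]' | python3 jog.py; echo '[{"twist": -0.03}, {}, {}]' | python3 jog.py
python3 - <<'E'
from h import *
s=read_state();print(s["torque"].round(2),s["q"].round(3));tool([.4323,.2147,.088])
E
```

```text
time: 36.5
tool_pos: [0.432, 0.2145, 0.0889]
tcp_rot: [-2.911, -1.181, -0.002]
wrist_force: [0.4, 0.0, 0.1]
width: 0.504
grip_force: 0.0
time: 36.88
tool_pos: [0.4322, 0.2154, 0.0901]
tcp_rot: [-2.91, -1.182, -0.006]
wrist_force: [-2.4, 1.0, 6.1]
width: 0.147
grip_force: 59.3
time: 37.5
tool_pos: [0.4327, 0.2152, 0.0901]
tcp_rot: [2.269, 2.171, 0.007]
wrist_force: [1.1, -0.3, 4.2]
width: 0.143
grip_force: 59.1
time: 38.12
tool_pos: [0.4332, 0.2154, 0.0901]
tcp_rot: [1.315, 2.849, 0.007]
wrist_force: [1.5, 0.6, 3.4]
width: 0.148
grip_force: 58.9
time: 38.75
tool_pos: [0.4334, 0.2159, 0.0901]
tcp_rot: [0.181, 3.131, 0.006]
wrist_force: [1.8, 1.9, 1.3]
width: 0.148
grip_force: 58.7
time: 39.12
tool_pos: [0.4335, 0.2159, 0.0901]
tcp_rot: [0.096, 3.135, 0.005]
wrist_force: [2.4, 4.2, 6.0]
width: 0.151
grip_force: 59.4
[ 0.69 -0.33  0.09] [ 4.100e-01  3.600e-02  2.146e+00  1.000e-03  9.540e-01 -1.100e+00]
t 39.12 tcp [0.4335 0.2159 0.0901] toolY ang 1.51 q6 -1.1 move [ 0.0011 -0.0013  0.0021]
```

Converted, 0.16 rad is 0.08.

```bash
echo '[{}, {}, {"pos": [0, 0, -0.045]}, {"pos": [0, 0, -0.04]}, {"twist": 0.08}]' | python3 jog.py 0.5; echo '[{"twist": 0.08}, {"twist": 0.08}, {"twist": 0.08}, {"twist": 0.084}, {}]' | python3 jog.py;  python3 - <<'E'
from h import *
tool([.4377,-.1866,.172],.702)
E
```

```text
time: 39.75
tool_pos: [0.4327, 0.215, 0.1761]
tcp_rot: [0.351, 3.117, 0.004]
wrist_force: [0.2, 0.5, 0.5]
width: 0.503
grip_force: 0.0
time: 40.38
tool_pos: [0.43, 0.2138, 0.1719]
tcp_rot: [-1.318, -2.85, 0.003]
wrist_force: [-0.1, 0.1, -0.1]
width: 0.503
grip_force: 0.0
t 40.38 tcp [0.43   0.2138 0.1719] toolY ang 0.704 q6 -0.295 move [-0.3101 -0.2535  0.0004] 0.0025
```

```bash
echo '[{"pos": [-0.0387, -0.0317, 0]}, {"pos": [-0.0387, -0.0317, 0]}, {"pos": [-0.0387, -0.0317, 0]}, {"pos": [-0.0387, -0.0317, 0]}, {"pos": [-0.0387, -0.0317, 0]}]' | python3 jog.py; echo '[{"pos": [-0.0387, -0.0317, 0]}, {"pos": [-0.0387, -0.0317, 0]}, {"pos": [-0.0387, -0.0317, 0]}, {}, {}]' | python3 jog.py
python3 - <<'E'
from h import *
tool([.4377,-.1866,.087],.702)
W=cam("wrist");w=optics.read_camera("wrist")[:,:,::-1];t=optics.read_camera("top")[:,:,::-1]
cr=lambda im,x,y,w=133,h=100: cv2.resize(im[y:y+h,x:x+w],(400,300),interpolation=cv2.INTER_CUBIC)
cv2.imwrite("pics/z4.png",np.vstack([np.hstack([w[180:480,120:520],cr(t,345,170)]),np.hstack([cr(t,170,210),cr(t,230,150)])]))
E
```

```text
time: 41.0
tool_pos: [0.4343, -0.0373, 0.1725]
tcp_rot: [-1.315, -2.852, 0.0]
wrist_force: [1.4, -0.9, 0.5]
width: 0.5
grip_force: 0.0
time: 41.62
tool_pos: [0.4369, -0.1853, 0.1722]
tcp_rot: [-1.319, -2.849, -0.001]
wrist_force: [0.3, 0.8, -0.4]
width: 0.497
grip_force: 0.0
t 41.62 tcp [ 0.4369 -0.1853  0.1722] toolY ang 0.704 q6 -1.158 move [-0.0016 -0.0002  0.0852] 0.0017
```

View pics/z4.png

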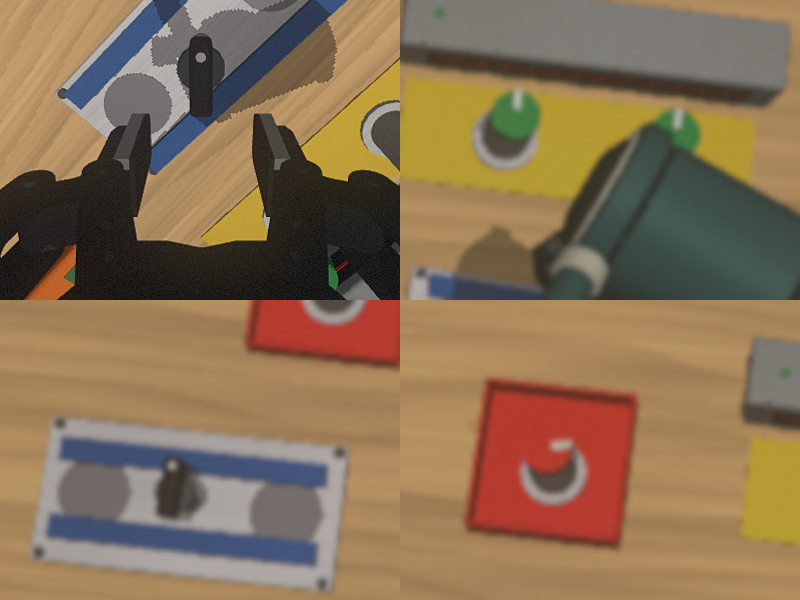

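The left clamp is empty with its jaws as tight as at the start. The red can stands in the middle of the tray and both green cans are in place. The right wing is centred between the pads.

Converted, 0.15 rad is 0.075.

```bash
echo '[{"pos": [-0.001, 0, 0.04]}, {"pos": [0, 0, 0.045]}, {}, {}]' | python3 jog.py; echo '[{}, {}, {}]' | python3 jog.py 0 60; echo '[{"twist": 0.075}, {"twist": 0.075}, {"twist": 0.075}, {"twist": 0.075}, {"twist": 0.075}]' | python3 jog.py;echo '[{"twist": 0.075}, {"twist": 0.075}, {"twist": 0.075}, {"twist": 0.075}, {"twist": 0.075}]' | python3 jog.py; echo '[{"twist": 0.075}, {"twist": 0.075}, {"twist": 0.075}, {"twist": 0.075}, {"twist": 0.075}]' | python3 jog.py; echo '[{"twist": 0.03}, {}, {}]' | python3 jog.py
python3 - <<'E'
from h import *
s=read_state();print(s["torque"].round(2),s["q"].round(3));tool([.4323,.2147,.088])
E
```

```text
time: 42.22
tool_pos: [0.439, -0.1861, 0.089]
tcp_rot: [1.318, 2.851, 0.0]
wrist_force: [-0.1, -0.3, 0.1]
width: 0.498
grip_force: 0.0
time: 42.6
tool_pos: [0.4388, -0.1881, 0.0902]
tcp_rot: [1.318, 2.849, -0.004]
wrist_force: [-5.3, -2.3, 7.5]
width: 0.151
grip_force: 59.4
time: 43.22
tool_pos: [0.4378, -0.1885, 0.0902]
tcp_rot: [2.275, 2.163, -0.005]
wrist_force: [-8.5, -4.2, 9.4]
width: 0.148
grip_force: 59.7
time: 43.85
tool_pos: [0.4368, -0.1881, 0.0902]
tcp_rot: [2.91, 1.18, -0.006]
wrist_force: [-11.4, -2.3, 13.2]
width: 0.149
grip_force: 60.2
time: 44.48
tool_pos: [0.4363, -0.1872, 0.0902]
tcp_rot: [3.141, 0.031, -0.007]
wrist_force: [-11.2, 0.6, 14.0]
width: 0.148
grip_force: 60.5
time: 44.85
tool_pos: [0.4363, -0.1871, 0.0902]
tcp_rot: [3.14, -0.056, -0.007]
wrist_force: [-11.9, 0.4, 15.8]
width: 0.151
grip_force: 60.5
[ 0.    2.1  -0.04] [-0.456  0.024  2.158 -0.003  0.964  1.152]
t 44.85 tcp [ 0.4363 -0.1871  0.0902] toolY ang -1.606 q6 1.152 move [-0.0183 -0.4014  0.0019]
```

```bash
echo '[{}, {}, {"pos": [0, 0, -0.05]}, {"pos": [0, 0, -0.05]}, {"pos": [0, 0, -0.03]}]' | python3 jog.py 0.5; echo '[{"pos": [0, 0.05, 0]}, {"pos": [0, 0.05, 0]}, {"pos": [0, 0.05, 0]}, {"pos": [0, 0.05, 0]}, {"pos": [0, 0.05, 0]}]' | python3 jog.py; echo '[{"pos": [0, 0.05, 0]}, {}, {}]' | python3 jog.py
python3 - <<'E'
from h import *
t=optics.read_camera("top")[:,:,::-1];s=optics.read_camera("scene")[:,:,::-1]
cr=lambda im,x,y,w=133,h=100: cv2.resize(im[y:y+h,x:x+w],(400,300),interpolation=cv2.INTER_CUBIC)
cv2.imwrite("pics/z5.png",np.vstack([np.hstack([cr(t,345,170),cr(t,330,240)]),np.hstack([cr(s,200,200,240,180),cr(t,110,150,240,180)])]))
E
```

```text
time: 45.48
tool_pos: [0.4397, -0.1871, 0.221]
tcp_rot: [3.139, -0.057, 0.007]
wrist_force: [0.9, -0.3, -0.2]
width: 0.504
grip_force: 0.0
time: 46.1
tool_pos: [0.4293, -0.4381, 0.2179]
tcp_rot: [3.141, -0.057, 0.001]
wrist_force: [0.6, 0.2, 0.0]
width: 0.502
grip_force: 0.0
time: 46.48
tool_pos: [0.4273, -0.486, 0.2173]
tcp_rot: [-3.14, 0.058, 0.0]
wrist_force: [-0.0, 0.8, 0.0]
width: 0.499
grip_force: 0.0
```

View pics/z5.png

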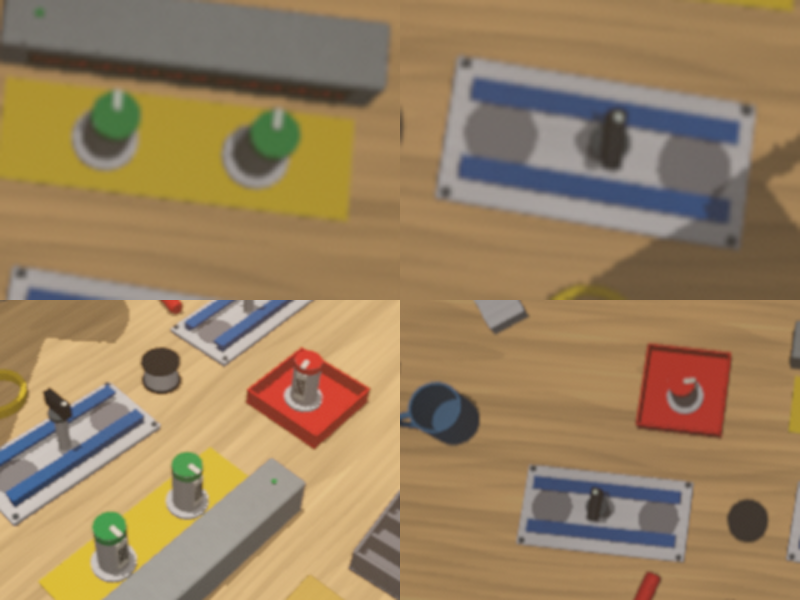

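The right clamp is empty and tight, and the three cans are standing where I placed them: greens at (107,135) and (258,150) in the first crop, red in the tray. The bystanders haven't moved. One quick numeric check, then I'll hand in.

Run:
```python
from h import *
T=cam("top");k=400/133;f=lambda p:(345+(p[0]+.5)/k-.5,170+(p[1]+.5)/k-.5)
for c,a,b in (((115,115),(117,108),(118,91)),((275,134),(277,127),(279,110))):
    p=onz(T,f(c),.082);v=onz(T,f(b),.082)-onz(T,f(a),.082)
    d=p[:2]-[.6217,-.1972];th=np.radians(-2);print(p,"scanner xy",R.from_euler('z',-th).as_matrix()[:2,:2]@d,"label deg vs scanner",np.degrees(np.arctan2(v[1],v[0])-th))
workorder.finish_job()
```

```text
[ 0.62213803 -0.13483324  0.082     ] scanner xy [-0.0017388   0.06234405] label deg vs scanner 2.3547477349105685
[ 0.61792719 -0.26290438  0.082     ] scanner xy [-0.00147746 -0.06579602] label deg vs scanner -2.127155941030096
the job is handed in; nothing more can be done
```

The job is handed in: the two green cans stand on the yellow strip within about 2 mm of its midline and 3° of facing the scanner, the red can stands in the middle of the tray, both empty clamps are screwed tight again, and the mug, reel and multimeter were not touched.

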